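Empty an amplifier housing and hold it against its shock-mounted plate

TASK

Tip the loose adapters out of the open amplifier housing into the parts tray, then stand the housing upright on the foot of the mounting bracket with its flange flat and centred against the bracket's plate. Press it against the plate steadily with about 10 N, so that the rubber buffers behind the plate give about half-way and are never squashed flat, and finish like that, still holding and pressing, because I will put in the screws from behind while you hold. Leave the other things on the bench where they are.

Things in the scene. Friction and masses are not known exactly. Their poses are not given: they have to be found in the camera images.
- housing: Bare aluminium box, open on top: 100 (x) x 60 (y) x 50 mm, walls 4. A flange 88 wide, 56 high, 5 thick closes its +x end (x 50 to 55 mm); two 9 mm dia, 11 mm long sockets stick out of the -x end. 0.25 to 0.4 kg, centre of mass 9 mm towards the flange, 21 up. Origin: centre of the box's underside, z up. Starts standing on the bench, flange roughly away from the robot, four adapters inside.
- flange_face (a point): Centre of the flat outer face of the housing's flange, 55 mm along the housing's +x from its origin and 28 mm up; same axes as the housing.
- adapter0: Coaxial adapter, one of four alike: turned metal piece 20 mm long, 11 mm in diameter with a 15 mm hexagonal collar in the middle, 15 g. Origin: centre of one end; z along its length. Starts inside the housing; smooth metal, begins to slide on the housing's walls at a slope of about 11 to 17 degrees.
- adapter1: Coaxial adapter, the second: turned metal piece 20 mm long, 11 mm in diameter with a 15 mm hexagonal collar in the middle, 15 g. Origin: centre of one end; z along its length. Starts inside the housing; smooth metal, begins to slide on the housing's walls at a slope of about 11 to 17 degrees.
- adapter2: Coaxial adapter, the third: turned metal piece 20 mm long, 11 mm in diameter with a 15 mm hexagonal collar in the middle, 15 g. Origin: centre of one end; z along its length. Starts inside the housing; smooth metal, begins to slide on the housing's walls at a slope of about 11 to 17 degrees.
- adapter3: Coaxial adapter, the fourth: turned metal piece 20 mm long, 11 mm in diameter with a 15 mm hexagonal collar in the middle, 15 g. Origin: centre of one end; z along its length. Starts inside the housing; smooth metal, begins to slide on the housing's walls at a slope of about 11 to 17 degrees.
- tray: Sheet-steel parts tray, open on top, 180 mm (its x) by 220 mm (its y), 38 mm high, walls 3 mm, empty, fixed to the bench. Origin: centre of its underside.
- bracket: Aluminium bracket fixed to the bench: foot 180 mm long (x -95 to +85), 140 wide, 10 thick, smooth (friction about 0.15), and a 120 mm wide upright at x 60 to 68, top 90 mm above the bench. Origin: on the bench under the foot, on the centre line. x points away from the robot (within 15 degrees), through the plate; the housing stands on the foot before the plate, flange facing +x.
- plate: Steel plate 88 mm wide, 60 high, 5 thick, upright before the bracket's upright on four soft rubber buffers. Origin: centre of the front face that the flange is pressed against, at rest 35 mm along the bracket's x, 44 above the bench; axes as the bracket. Pressed, it moves straight back, 1 mm per 2.5 N (10 N: 4 mm); the buffers are flat at 8 mm (20 N).
- foot_top (a point): Point on top of the bracket's foot, 10 mm above the bench, 20 mm on the robot's side of the bracket's origin: the housing's origin belongs here when the flange just touches the unpressed plate. Same axes as the bracket.
- cover: Bystander: flat aluminium lid, 100 x 60 x 4 mm, lying on the bench. Origin: centre of its underside.
- driver: Bystander: screwdriver, 190 mm, lying on the bench.
- spanner: Bystander: small spanner, 130 mm, lying on the bench.
- sensor: Bystander: power sensor, block 80 x 30 x 28 mm with a coaxial plug at one end, lying on the bench.
- meter: Bystander: hand-held meter, 75 x 145 x 35 mm, lying on its back.
- attenuator: Bystander: finned round attenuator, 91 mm long and 35 mm in diameter, lying on the bench.

How it is judged:
On the way, in this order (a step that is already met when the one before it is completed fails the run):
1. the housing is tipped over by more than 75 degrees (angle between housing's own z axis and vertical above 1.31 rad), for 0.05 s.
2. all four adapters lie still in the tray (x of adapter0 in the frame of tray between -0.09 and 0.09 m and y of adapter0 in the frame of tray between -0.11 and 0.11 m and z of each of adapter0, adapter1, adapter2, adapter3 in the frame of tray below 0.036 m and linear speed of each of adapter0, adapter1, adapter2, adapter3 below 0.05 m/s and x of adapter1 in the frame of tray between -0.09 and 0.09 m and y of adapter1 in the frame of tray between -0.11 and 0.11 m and x of adapter2 in the frame of tray between -0.09 and 0.09 m and y of adapter2 in the frame of tray between -0.11 and 0.11 m and x of adapter3 in the frame of tray between -0.09 and 0.09 m and y of adapter3 in the frame of tray between -0.11 and 0.11 m), for 0.2 s.
3. the housing stands upright on the bracket's foot, flange flat and centred on the plate, pressed with 5 to 16 N (contact force between housing and plate between 5 and 16 N and y of flange_face in the frame of bracket between -0.006 and 0.006 m and z of housing in the frame of bracket between 0.006 and 0.016 m and x of flange_face in the frame of plate between -0.004 and 0.004 m and angle between housing's own z axis and vertical below 0.07 rad and angle between the x axis of housing and the x axis of bracket, either way round below 0.07 rad and contact force between the fingers and housing above 2 N and linear speed of housing below 0.02 m/s), for 0.2 s.
At the end, for the whole second after the job is handed in: Still held upright (within 4 degrees) on the foot (underside within 6 mm of it), flange square to the plate (4 degrees) and centred (6 mm sideways), pressed against it with a steady 5 to 16 N; all four adapters in the tray (all of step 2 and all of step 3); the arm keeps its last pose, push and grip.
It fails at once if the rubber buffers are squashed flat (plate pushed back more than 7.5 mm) (x of plate in the frame of bracket above 0.0425 m).
It fails at once if another thing on the bench is pushed more than 30 mm from its place (distance of any of cover, driver, spanner, sensor, meter, attenuator from where it was at the start of the episode above 0.03 m).
It also fails if it takes over 72 s, if anything falls off the work surface, if the arm or the gripper's body presses on something with over 40 N, if the wrist force passes 120 N, or if a joint passes its speed limit or range.

ROBOT

A 6-joint arm with a two-finger parallel gripper is mounted at the origin on the work surface. World frame = base frame: x ahead of the robot, y to its left, z up, the work surface at z = 0. Lengths are in m, angles in rad, forces in N, time in s.
With the tool pointing down it reaches from about 0.425 to 0.95 m from the base axis. Payload 3.5 kg.
Tool frame: the origin (TCP) lies between the finger pads; the fingertips stand 14 mm ahead of it and the grasp point (between the pads) lies 5 mm behind it; z points along the fingers, y is the direction in which the jaws open and shut (so a half turn about z gives the same grasp; the last joint's range is limited). The gripper opens to 85 mm and grips with 20 to 120 N. Pads are 22 mm wide; open, the fingers measure 114 mm over their backs; the gripper's body (76 mm by 85 mm) begins 54 mm behind the grasp point. The pads swing forward as they close: fully open they stand 13 mm farther back than shut.
Start: joints at [1.172, 0.286, 1.577, -0, 1.279, -0.15], TCP at [0.166, 0.654, 0.245] pointing down, gripper open.
Joint ranges: [-2.77, 2.77], [-0.9, 2.22], [0.21, 2.48], [-1.53, 4.67], [0.24, 2.81], [-2.84, 2.84]. Speed limits (rad/s): [2.79, 2.79, 3.14, 3.14, 3.14, 3.14].

INTERFACE

Orientations are given as a unit quaternion [x, y, z, w].
In Python, from plant import ctrl gives the robot as it stands. The module is installed in compiled form; this text tells all that it offers.
- The arm moves only by the tool servo_tool, never from a script. Its argument "increments" is text: rows parted by semicolons, each of 7 numbers parted by spaces: the turn, a rotation vector about the tool's x, y, z in rad, then the shift along the tool's x, y, z in cm, then the finger opening in cm, from 0 to 8.54. In form: ax ay az dx dy dz claw; .... A call has 1 to 10 rows; each row is the pose to reach, as a shift and turn from the pose commanded when the call began, along the tool's axes at that moment; what a row does not reach only later rows make up. A row lasts 1/12 s, in which the tool goes at most 41.7 mm and 7.16 degrees, less where a joint would pass 70% of its speed; a pose out of reach is approached as far as the arm can. A call with a gripper value outside its range is refused whole. The fingers move at their own pace and stop on an object; "grip_force" is the grip in N (left out, the last holds). Time passes only in rows, so rows that repeat a pose let the fingers close. It gives the time, the measured TCP pose, the force and the opening at its end, in the units of the state.
- ctrl.get_state(): the state, without advancing time (a new reading comes with each control period).
- ctrl.read_camera(name): name is "side" or "top" or "wrist"; returns (picture, depth): 420x560x3 uint8, red, green, blue; 420x560 float32, m along the optical axis (not along the pixel's ray), 0 where there is no reading.
- ctrl.camera_info(name): a dict with "camera_matrix" (3x3 intrinsics, pixels), "world_to_cam" (4x4, takes a point from world to camera coordinates). Camera axes: x right, y down, z forward; pixel columns grow to the right and rows downward; lengths in m; the calibration is good to about 2 mm. A picture is of the moment at which its call begins: read the wrist's pose just before it. camera_info takes no time and is no camera call; for the wrist camera it gives the pose at the moment of the call.
- ctrl.sign_off(): hands the job in, once; it reports no verdict.
The state is a dict: "time": time; "qpos": joint angles; "dq": joint speeds; "joint_efforts": joint torques, N m; "eef_pos": TCP position; "tcp_rot": TCP orientation; "contact_force": force on the tool from outside, world axes, zero at the start; "wrist_torque": the same for the moment, N m; "opening": opening from 0.0 (shut) to 1.0 (fully open).
Only numpy, scipy, OpenCV 4.12 (cv2) and the standard library are available. Lean on these libraries where they do the work, as an engineer would, in place of code of your own. Each camera call takes 0.05 s, during which the arm holds its last target.

## Working session

There is one attempt and no reset: what is moved stays moved. The work goes in short steps, Python scripts to look and compute and a tool call to move; the robot and the scene stay as the last step left them, time stands still between calls to the robot, and variables do not carry over. Pictures are saved under pics/ and viewed, and the job is handed in when it is done.

Besides the shell and the picture viewer there is one more tool, called by a JSON object that holds its "fn" and its "kwargs", one argument or row to a line. servo_tool: Moves the arm, as the interface text tells. Its arguments: {"type":"object","properties":{"increments":{"type":"string"},"grip_force":{"type":"number"}},"required":["increments"]}

```bash
ls; mkdir -p pics
python3 - <<'E'
from plant import ctrl
import cv2,numpy as np
print(ctrl.get_state())
for n in ("top","side"):
    im,d=ctrl.read_camera(n); np.savez(f"pics/{n}0.npz",im=im,d=d,**ctrl.camera_info(n))
    cv2.imwrite(f"pics/{n}0.png",cv2.cvtColor(im,cv2.COLOR_RGB2BGR)); print(n,ctrl.camera_info(n))
E
```

```text
pics
{'time': 0.0, 'qpos': array([ 1.17194105e+00,  2.87176034e-01,  1.57818598e+00, -1.04428551e-05,
        1.27860264e+00, -1.50036322e-01]), 'dq': array([ 7.77330514e-04,  7.38249541e-04, -2.18848696e-04,  1.64298464e-03,
       -1.05478848e-03, -4.75479985e-05]), 'joint_efforts': array([ 9.84156250e-04, -4.05979657e+01, -2.92625803e+01, -4.70515727e-05,
        5.90561220e-03, -4.99210870e-06]), 'eef_pos': array([0.16597544, 0.65362706, 0.24393537]), 'tcp_rot': array([ 1.24087211e-01,  9.92270607e-01, -1.14296705e-03, -3.16610159e-04]), 'contact_force': array([-0.33707034,  0.63926574, -1.00219296]), 'wrist_torque': array([-0.05069822,  0.00754638, -0.00083278]), 'opening': 1.0016724705062634}
top {'camera_matrix': array([[424.34312569,   0.        , 274.89499187],
       [  0.        , 424.34312569, 210.4410931 ],
       [  0.        ,   0.        ,   1.        ]]), 'world_to_cam': array([[-6.41194694e-03, -9.99978975e-01,  9.68050183e-04,
         2.75937169e-02],
       [-9.96707855e-01,  6.31272243e-03, -8.08307007e-02,
         5.72859430e-01],
       [ 8.08228902e-02, -1.48314539e-03, -9.96727375e-01,
         1.21383362e+00],
       [ 0.00000000e+00,  0.00000000e+00,  0.00000000e+00,
         1.00000000e+00]])}
side {'camera_matrix': array([[382.27243734,   0.        , 282.21291654],
       [  0.        , 382.27243734, 212.08327431],
       [  0.        ,   0.        ,   1.        ]]), 'world_to_cam': array([[ 0.81758487, -0.57552203, -0.01814867, -0.47112167],
       [-0.4269347 , -0.58475052, -0.68977793,  0.30627595],
       [ 0.38636995,  0.57170029, -0.72379351,  0.96454   ],
       [ 0.        ,  0.        ,  0.        ,  1.        ]])}
```

View pics/top0.png

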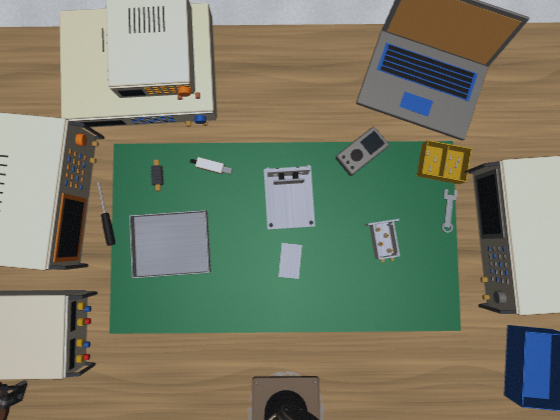

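View pics/side0.png

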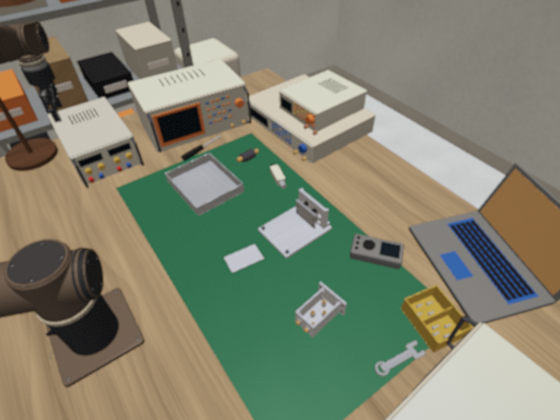

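The top view shows the tray around (170,243), bracket (290,195), housing (384,240, flange up/away), cover (290,261), spanner (449,210) and meter (362,150). I'll measure these from the point clouds.

```bash
cat > h.py <<'E'
import numpy as np,cv2
from scipy.spatial.transform import Rotation as R
def cloud(im,d,K,T):
    h,w=d.shape; v,u=np.mgrid[:h,:w]
    p=np.stack([(u-K[0,2])*d/K[0,0],(v-K[1,2])*d/K[1,1],d],-1)
    p=(p-T[:3,3])@T[:3,:3]   # R^T (p-t)
    p[d<=0]=np.nan
    return p
def load(f):
    z=np.load(f); return z['im'],cloud(z['im'],z['d'],z['camera_matrix'],z['world_to_cam'])
E
python3 - <<'E'
from h import *
im,P=load('pics/top0.npz')
for nm,(u0,v0,u1,v1),zr in [('tray',(125,205,215,282),(.02,.06)),('foot',(255,160,325,235),(.004,.016)),('upright',(255,155,325,190),(.06,.1)),('housing',(360,212,408,265),(.03,.08)),('cover',(272,238,308,284),(.002,.01))]:
    q=P[v0:v1,u0:u1].reshape(-1,3); m=(q[:,2]>zr[0])&(q[:,2]<zr[1]); q=q[m]
    r=cv2.minAreaRect(q[:,:2].astype(np.float32)*1000)
    print(nm,len(q),'z',np.percentile(q[:,2],[5,50,95]).round(4),'rect',np.round(r[0],1),np.round(r[1],1),round(r[2],1),'box',cv2.boxPoints(r).round(0).tolist())
b=P[150:330,110:450].reshape(-1,3);print('bench z',np.nanmedian(b[:,2]))
c=cv2.resize(cv2.cvtColor(im[140:290,240:470],cv2.COLOR_RGB2BGR),None,fx=3.4,fy=3.4,interpolation=cv2.INTER_CUBIC);cv2.imwrite('pics/top0c.png',c)
E
```

```text
tray 537 z [0.0212 0.0354 0.0408] rect [478.8 329.9] [180.1 221.4] 3.7 box [[382.0, 435.0], [396.0, 214.0], [576.0, 225.0], [561.0, 446.0]]
foot 2661 z [0.0046 0.01   0.0141] rect [615.  -19.8] [206.  220.9] 89.6 box [[504.0, -122.0], [725.0, -124.0], [726.0, 82.0], [505.0, 84.0]]
upright 359 z [0.0653 0.0767 0.0927] rect [671.6 -14. ] [ 38.2 118.4] 3.8 box [[649.0, 44.0], [656.0, -74.0], [695.0, -72.0], [687.0, 46.0]]
housing 338 z [0.0321 0.0491 0.0581] rect [ 486.  -280.9] [ 87.4 116.5] 89.5 box [[427.0, -324.0], [544.0, -325.0], [545.0, -238.0], [428.0, -237.0]]
cover 923 z [0.0022 0.0042 0.0082] rect [427.2 -18.2] [103.2 131.3] 89.6 box [[361.0, -69.0], [493.0, -70.0], [493.0, 33.0], [362.0, 34.0]]
bench z 0.0016978431815765603
```

View pics/top0c.png

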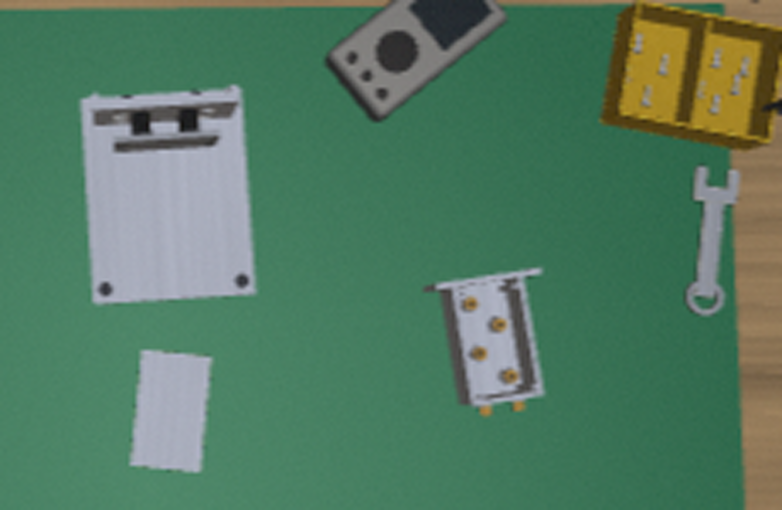

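Measurements agree with the sizes given: tray rim 180×221, foot z 10 mm, upright 118 wide. The housing is yawed about +9°, the bracket about +3.7°, and the adapters stand upright in the box. Next I'll move above the housing for a wrist view.

Run:
```python
from h import *
im,P=load('pics/top0.npz')
q=P[205:270,355:412].reshape(-1,3); 
for zr in [(.044,.0535),(.0535,.07),(.044,.07)]:
    m=(q[:,2]>zr[0])&(q[:,2]<zr[1]); s=q[m]
    r=cv2.minAreaRect(s[:,:2].astype(np.float32)*1000); print(zr,len(s),np.round(r[0],1),np.round(r[1],1),round(r[2],1),s[:,:2].mean(0).round(4))
from plant import ctrl
T=ctrl.camera_info('wrist'); s=ctrl.get_state()
Rt=R.from_quat(s['tcp_rot']).as_matrix(); W=T['world_to_cam']; Rc=W[:3,:3].T; c=-Rc@W[:3,3]
print('cam in tool',(Rt.T@(c-s['eef_pos'])).round(4),(Rt.T@Rc).round(3),T['camera_matrix'].round(1))
print(Rt.round(3))
```

```text
(0.044, 0.0535) 169 [ 485.1 -282.4] [102.7  74.1] 8.3 [ 0.4797 -0.2912]
(0.0535, 0.07) 70 [ 489.  -289.3] [102.1  87. ] 8.4 [ 0.5246 -0.2808]
(0.044, 0.07) 239 [ 487.5 -289.2] [105.1  87.8] 8.6 [ 0.4929 -0.2881]
cam in tool [ 0.0734  0.0004 -0.1285] [[-0.001 -0.958 -0.287]
 [ 1.    -0.001 -0.   ]
 [ 0.    -0.287  0.958]] [[348.1   0.  283.1]
 [  0.  348.1 214.9]
 [  0.    0.    1. ]]
[[-0.969  0.246 -0.001]
 [ 0.246  0.969 -0.002]
 [ 0.    -0.002 -1.   ]]
```

Run:
```python
from h import *
def ik(Rt,q1,a):
    M=(R.from_euler('z',q1)*R.from_euler('y',a)).inv()*R.from_matrix(Rt)*R.from_euler('z',-np.pi/2)
    e=M.as_euler('ZYZ'); q4,q5,q6=e
    q4=(q4+1.53)%(2*np.pi)-1.53; q6=(q6+np.pi)%(2*np.pi)-np.pi
    return np.round([q4,q5,q6],2)
def tool(hz,hx,th,flip): # housing axes -> tool
    z=np.sin(th)*hx-np.cos(th)*hz; x=-(np.cos(th)*hx+np.sin(th)*hz)
    if flip: x=-x
    return np.stack([x,np.cross(z,x),z],1)
def rz(a): return R.from_euler('z',a).as_matrix()
th=np.radians(25)
for flip in (0,1):
    print('flip',flip)
    h=rz(np.radians(8.5)); print('grasp',ik(tool(h[:,2],h[:,0],th,flip),-.72,1.8))
    h=rz(np.radians(3.7)); print('press',ik(tool(h[:,2],h[:,0],th,flip),-.17,1.9))
    for hd in np.radians([-90,-60,-30,30,60,90]):
        out=[]
        for tip in np.radians([0,30,60,90,115,125]):
            h=rz(.45+hd)@R.from_euler('y',tip).as_matrix()
            out.append(ik(tool(h[:,2],h[:,0],th,flip),.45,1.8).tolist())
        print('pour flange-down hd rel arm',np.degrees(hd).round(),out)
```

```text
flip 0
grasp [ 0.37  1.08 -2.57]
press [ 0.13  0.82 -1.88]
pour flange-down hd rel arm -90.0 [[-0.45, 1.36, 0.1], [0.09, 1.34, -0.02], [0.62, 1.38, -0.13], [1.14, 1.47, -0.21], [1.57, 1.57, -0.23], [1.74, 1.61, -0.23]]
pour flange-down hd rel arm -60.0 [[-0.41, 1.15, -0.39], [0.08, 1.39, -0.54], [0.52, 1.66, -0.56], [0.99, 1.92, -0.45], [1.44, 2.08, -0.26], [1.64, 2.12, -0.16]]
pour flange-down hd rel arm -30.0 [[-0.26, 0.97, -0.94], [0.04, 1.42, -1.06], [0.31, 1.87, -1.04], [0.66, 2.3, -0.86], [1.2, 2.57, -0.44], [1.52, 2.63, -0.16]]
pour flange-down hd rel arm 30.0 [[0.26, 0.97, -2.2], [-0.04, 1.42, -2.09], [-0.31, 1.87, -2.11], [-0.66, 2.3, -2.28], [-1.2, 2.57, -2.71], [-1.52, 2.63, -2.98]]
pour flange-down hd rel arm 60.0 [[0.41, 1.15, -2.75], [-0.08, 1.39, -2.6], [-0.52, 1.66, -2.58], [-0.99, 1.92, -2.69], [-1.44, 2.08, -2.88], [4.65, 2.12, -2.98]]
pour flange-down hd rel arm 90.0 [[0.45, 1.36, 3.04], [-0.09, 1.34, -3.12], [-0.62, 1.38, -3.01], [-1.14, 1.47, -2.93], [4.71, 1.57, -2.91], [4.54, 1.61, -2.92]]
flip 1
grasp [0.37 1.08 0.57]
press [0.13 0.82 1.27]
pour flange-down hd
[... 217 characters left out ...]
2, 1.66, 2.58], [0.99, 1.92, 2.69], [1.44, 2.08, 2.88], [1.64, 2.12, 2.98]]
pour flange-down hd rel arm -30.0 [[-0.26, 0.97, 2.2], [0.04, 1.42, 2.09], [0.31, 1.87, 2.11], [0.66, 2.3, 2.28], [1.2, 2.57, 2.71], [1.52, 2.63, 2.98]]
pour flange-down hd rel arm 30.0 [[0.26, 0.97, 0.94], [-0.04, 1.42, 1.06], [-0.31, 1.87, 1.04], [-0.66, 2.3, 0.86], [-1.2, 2.57, 0.44], [-1.52, 2.63, 0.16]]
pour flange-down hd rel arm 60.0 [[0.41, 1.15, 0.39], [-0.08, 1.39, 0.54], [-0.52, 1.66, 0.56], [-0.99, 1.92, 0.45], [-1.44, 2.08, 0.26], [4.65, 2.12, 0.16]]
pour flange-down hd rel arm 90.0 [[0.45, 1.36, -0.1], [-0.09, 1.34, 0.02], [-0.62, 1.38, 0.13], [-1.14, 1.47, 0.21], [4.71, 1.57, 0.23], [4.54, 1.61, 0.23]]
```

```bash
cat >> h.py <<'E'
def tool(yaw,th,tip=0.0):
    """tool rotation holding the housing: heading yaw, tool leaned th (points toward housing +x), housing tipped by tip about own y (flange down). radians"""
    h=(R.from_euler('z',yaw)*R.from_euler('y',tip)).as_matrix(); hx,hz=h[:,0],h[:,2]
    z=np.sin(th)*hx-np.cos(th)*hz; x=-(np.cos(th)*hx+np.sin(th)*hz)
    return np.stack([x,np.cross(z,x),z],1)
def inc(p0,R0,p1,R1):
    rv=R.from_matrix(R0.T@R1).as_rotvec(); d=R0.T@(np.asarray(p1)-p0)*100
    n=max(np.linalg.norm(d)/4.17,np.degrees(np.linalg.norm(rv))/7.16)
    print('inc: %.3f %.3f %.3f  %.2f %.2f %.2f   rows>=%.1f'%(*rv,*d,n)); return rv,d
def st():
    from plant import ctrl
    s=ctrl.get_state(); return s['eef_pos'],R.from_quat(s['tcp_rot']).as_matrix(),s
def ap(p0,R0,row):
    return p0+R0@(np.array(row[3:6])/100), R0@R.from_rotvec(row[:3]).as_matrix()
E
python3 - <<'E'
from h import *
p,Rm,s=st()
d=np.radians
r,dd=inc(p,Rm,[.50,.30,.28],tool(d(0),0)); 
p1,R1=ap(p,Rm,[*r,*dd]); inc(p1,R1,[.43,-.29,.28],tool(d(8.5),0))
E
```

```text
inc: -0.002 -0.001 -0.249  -41.08 -26.06 -3.55   rows>=11.7
inc: -0.000 0.000 -0.148  7.00 -59.00 0.00   rows>=14.2
```

{"fn": "servo_tool", "kwargs": {
  "increments": "0 0 -0.1 -14 -8.7 -1.5 8.5; 0 0 -0.2 -28 -17.5 -3 8.5; 0 0 -0.25 -41.1 -26.1 -3.5 8.5; 0 0 -0.25 -41.1 -26.1 -3.5 8.5; 0 0 -0.25 -41.1 -26.1 -3.5 8.5; 0 0 -0.25 -41.1 -26.1 -3.5 8.5; 0 0 -0.25 -41.1 -26.1 -3.5 8.5; 0 0 -0.25 -41.1 -26.1 -3.5 8.5; 0 0 -0.25 -41.1 -26.1 -3.5 8.5; 0 0 -0.25 -41.1 -26.1 -3.5 8.5"
}}

```text
time: 0.93
eef_pos: [0.4522, 0.3502, 0.2752]
tcp_rot: [-0.001, 1.0, -0.0, -0.0]
contact_force: [1.3, 0.3, 1.1]
opening: 0.996
```

{"fn": "servo_tool", "kwargs": {
  "increments": "0 0 -0.05 0 -63.5 0 8.5; 0 0 -0.05 0 -63.5 0 8.5; 0 0 -0.05 0 -63.5 0 8.5; 0 0 -0.05 0 -63.5 0 8.5; 0 0 -0.1 1 -63.5 0 8.5; 0 0 -0.1 1 -63.5 0 8.5; 0 0 -0.1 1 -63.5 0 8.5; 0 0 -0.15 1.5 -63.5 0 8.5; 0 0 -0.15 1.5 -63.5 0 8.5; 0 0 -0.15 1.5 -63.5 0 8.5"
}}

```text
time: 1.77
eef_pos: [0.4439, -0.0663, 0.2752]
tcp_rot: [-0.076, 0.997, 0.0, 0.0]
contact_force: [0.0, -0.7, 0.5]
opening: 0.996
```

Run:
```python
from h import *
p,Rm,s=st(); print(p,s['qpos'].round(2)); inc(p,Rm,[.44,-.29,.28],tool(np.radians(8.5),0))
```

```text
[ 0.44391329 -0.06633128  0.27524312] [-0.38 -0.26  2.07  0.    1.33 -2.1 ]
inc: 0.000 0.000 0.003  3.76 -22.05 -0.48   rows>=5.4
```

{"fn": "servo_tool", "kwargs": {
  "increments": "0 0 0 3.7 -21.8 -0.5 8.5; 0 0 0 3.7 -21.8 -0.5 8.5; 0 0 0 3.7 -21.8 -0.5 8.5; 0 0 0 3.7 -21.8 -0.5 8.5; 0 0 0 3.7 -21.8 -0.5 8.5; 0 0 0 3.7 -21.8 -0.5 8.5; 0 0 0 3.7 -21.8 -0.5 8.5; 0 0 0 3.7 -21.8 -0.5 8.5"
}}

```text
time: 2.43
eef_pos: [0.4407, -0.2855, 0.2797]
tcp_rot: [-0.075, 0.997, 0.001, -0.0]
contact_force: [-0.8, 0.7, -0.0]
opening: 0.993
```

```bash
cat >> h.py <<'E'
def snap(n,tag):
    from plant import ctrl
    p,Rm,s=st(); I=ctrl.camera_info(n); im,d=ctrl.read_camera(n)
    np.savez(f'pics/{tag}.npz',im=im,d=d,**I); cv2.imwrite(f'pics/{tag}.png',cv2.cvtColor(im,cv2.COLOR_RGB2BGR))
    print(p.round(4),s['qpos'].round(2),s['contact_force'].round(1),s['opening'].round(3))
    return im,cloud(im,d,I['camera_matrix'],I['world_to_cam'])
E
python3 - <<'E'
from h import *
im,P=snap('wrist','w1')
E
```

```text
Traceback (most recent call last):
  File "h.py", line 29, in snap
    print(p.round(4),s['qpos'].round(2),s['contact_force'].round(1),s['opening'].round(3))
                                                                    ^^^^^^^^^^^^^^^^^^
AttributeError: 'float' object has no attribute 'round'
```

View pics/w1.png

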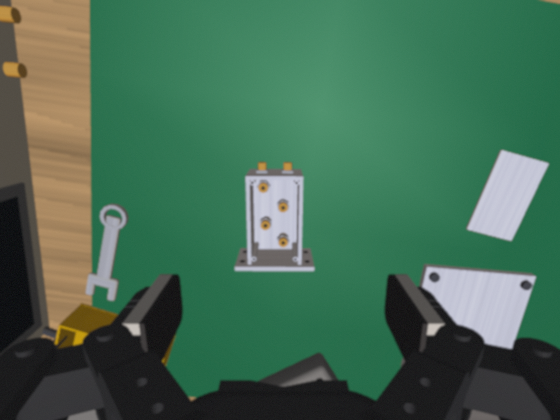

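The wrist view shows the housing at (275,220) with its flange down in the image (world +x); four adapters stand inside. The spanner is at (105,250) and the bracket's foot corner is at right.

```bash
sed -i "s/s\['opening'\].round(3)/round(s['opening'],3)/" h.py
python3 - <<'E'
from h import *
im,P=load('pics/w1.npz')
sub=P[160:280,225:325].reshape(-1,3); col=im[160:280,225:325].reshape(-1,3).astype(int)
g=(col[:,1]-np.maximum(col[:,0],col[:,2]))<25
for zr in [(.0465,.0525),(.0535,.06)]:
    m=g&(sub[:,2]>zr[0])&(sub[:,2]<zr[1]); s=sub[m]
    r=cv2.minAreaRect(s[:,:2].astype(np.float32)*1000); print(zr,len(s),np.round(r[0],1),np.round(r[1],1),round(r[2],1),cv2.boxPoints(r).round(1).tolist())
print('bench',np.nanmedian(P[50:120,200:350,2]))
def onplane(u,v,z):
    Z=np.load('pics/w1.npz');K=Z['camera_matrix'];T=Z['world_to_cam'];Rc=T[:3,:3].T;c=-Rc@T[:3,3]
    d=Rc@np.array([(u-K[0,2])/K[0,0],(v-K[1,2])/K[1,1],1]); return (c+d*(z-c[2])/d[2]).round(4)
for n,u,v,z in [('rim -x right(img)',303,175,.05),('rim -x left',246,175,.05),('flange top L',235,269,.056),('flange top R',315,269,.056)]: print(n,onplane(u,v,z))
E
python3 -c "
import cv2
im=cv2.imread('pics/w1.png')[150:290,215:335];cv2.imwrite('pics/w1c.png',cv2.resize(im,None,fx=5,fy=4.2*1.0,interpolation=cv2.INTER_NEAREST))"
```

```text
(0.0465, 0.0525) 1194 [ 483.  -287.9] [101.   86.7] 8.3 [[426.79998779296875, -252.1999969482422], [439.29998779296875, -338.1000061035156], [539.2999877929688, -323.5], [526.7000122070312, -237.6999969482422]]
(0.0535, 0.06) 422 [ 534.6 -280.2] [ 6.5 87.6] 8.0 [[525.2000122070312, -237.3000030517578], [537.5, -324.0], [543.9000244140625, -323.1000061035156], [531.7000122070312, -236.39999389648438]]
bench 0.0006313338809705354
rim -x right(img) [ 0.4283 -0.2656  0.05  ]
rim -x left [ 0.4371 -0.3242  0.05  ]
flange top L [ 0.5421 -0.3233  0.056 ]
flange top R [ 0.529  -0.2357  0.056 ]
```

View pics/w1c.png

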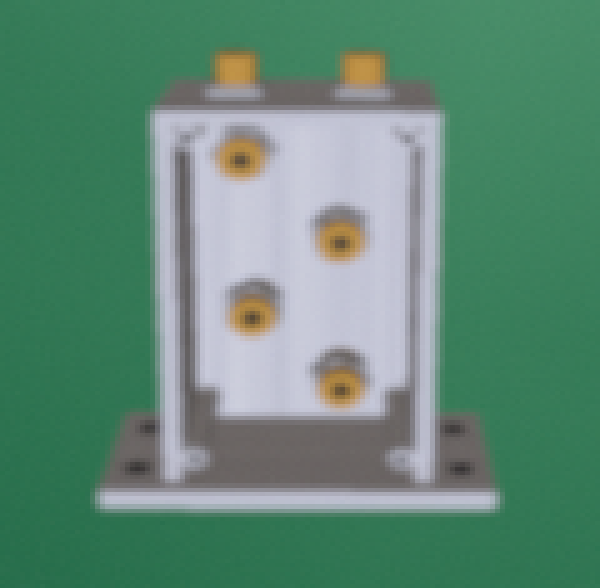

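Run:
```python
from h import *
d=np.radians; o=np.array([.4825,-.2877,0]); y=d(8.2); Rz=R.from_euler('z',y).as_matrix()
p,Rm,s=st(); print(p)
T=tool(y,d(25)); g=o+Rz@np.array([.009,0,.027])
r,dd=inc(p,Rm,g+[0,0,.09],T); p1,R1=ap(p,Rm,[*r,*dd]); inc(p1,R1,g,T)
```

```text
[ 0.44082722 -0.28469492  0.27984126]
inc: 0.003 -0.437 0.008  -4.98 -0.96 16.28   rows>=4.1
inc: 0.000 0.000 0.000  3.80 0.00 8.16   rows>=2.2
```

{"fn": "servo_tool", "kwargs": {
  "increments": "0 -0.11 0 -1.3 -0.3 4 8.5; 0 -0.22 0 -2.5 -0.5 8 8.5; 0 -0.33 0 -3.8 -0.8 12 8.5; 0.003 -0.437 0.008 -5 -1 16.3 8.5; 0.003 -0.437 0.008 -5 -1 16.3 8.5; 0.003 -0.437 0.008 -5 -1 16.3 8.5; 0.003 -0.437 0.008 -5 -1 16.3 8.5"
}}

```text
time: 3.07
eef_pos: [0.502, -0.2802, 0.1271]
tcp_rot: [-0.064, 0.976, 0.011, 0.206]
contact_force: [0.4, 0.2, 0.4]
opening: 0.997
```

Run:
```python
from h import *
d=np.radians; o=np.array([.4825,-.2877,0]); y=d(8.2); Rz=R.from_euler('z',y).as_matrix()
p,Rm,s=st(); T=tool(y,d(25)); g=o+Rz@np.array([.009,0,.027])
inc(p,Rm,g,T)
snap('wrist','w2')
```

```text
inc: -0.011 -0.022 -0.010  5.07 -0.43 8.71   rows>=2.4
[ 0.502  -0.2802  0.1271] [-0.82  0.07  2.1   0.48  0.78 -2.84] [0.4 0.2 0.4] 0.997
```

View pics/w2.png

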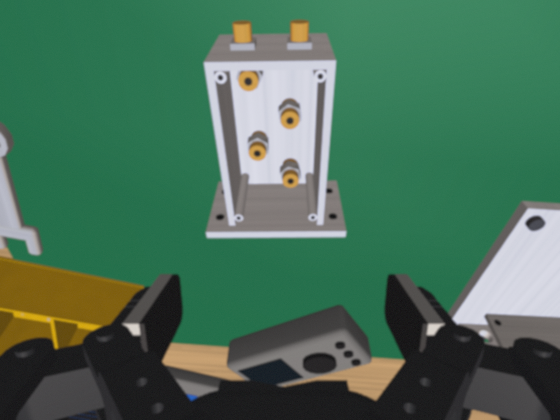

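Joint 6 has reached its limit at a 25° lean, so I'll use about 14° instead.

Run:
```python
from h import *
d=np.radians; o=np.array([.4825,-.2877,0]); y=d(8.2); Rz=R.from_euler('z',y).as_matrix()
p,Rm,s=st(); T=tool(y,d(14)); g=o+Rz@np.array([.0075,0,.027])
print(g)
inc(p,Rm,g+[0,0,.08],T)
```

```text
[ 0.48992332 -0.28663028  0.027     ]
inc: -0.012 0.172 -0.011  2.09 -0.36 1.43   rows>=1.4
```

{"fn": "servo_tool", "kwargs": {
  "increments": "-0.006 0.09 -0.006 1 -0.2 0.7 8.5; -0.012 0.172 -0.011 2.1 -0.36 1.4 8.5; -0.012 0.172 -0.011 2.1 -0.36 1.4 8.5; -0.012 0.172 -0.011 2.1 -0.36 1.4 8.5; -0.012 0.172 -0.011 2.1 -0.36 1.4 8.5"
}}

```text
time: 3.53
eef_pos: [0.489, -0.2864, 0.1059]
tcp_rot: [-0.069, 0.99, 0.01, 0.122]
contact_force: [0.9, -0.1, 0.3]
opening: 0.994
```

Run:
```python
from h import *
d=np.radians; o=np.array([.4825,-.2877,0]); y=d(8.2); Rz=R.from_euler('z',y).as_matrix()
p,Rm,s=st(); T=tool(y,d(14)); g=o+Rz@np.array([.0075,0,.027])
print(p,s['qpos'].round(3))
inc(p,Rm,g,T)
```

```text
[ 0.48896325 -0.28637677  0.10592992] [-0.793  0.128  2.054  0.27   0.831 -2.673]
inc: 0.001 0.001 -0.003  1.83 -0.06 7.68   rows>=1.9
```

{"fn": "servo_tool", "kwargs": {
  "increments": "0 0 0 0.5 0 2 8.5; 0 0 0 0.95 0 4 8.5; 0 0 0 1.4 0 6 8.5; 0 0 0 1.83 -0.06 7.68 8.5; 0 0 0 1.83 -0.06 7.68 8.5; 0 0 0 1.83 -0.06 7.68 8.5; 0 0 0 1.83 -0.06 7.68 8.5"
}}

```text
time: 4.12
eef_pos: [0.4893, -0.2867, 0.0265]
tcp_rot: [-0.069, 0.99, 0.01, 0.121]
contact_force: [0.3, -1.0, 0.6]
opening: 0.996
```

Run:
```python
from h import *
snap('wrist','w3'); snap('side','s3')
```

```text
[ 0.4893 -0.2867  0.0265] [-0.79  0.27  2.07  0.32  0.68 -2.74] [ 0.3 -1.   0.6] 0.996
[ 0.4895 -0.2869  0.0268] [-0.79  0.27  2.07  0.32  0.68 -2.74] [-0.1  0.7 -0.7] 0.993
```

View pics/w3.png

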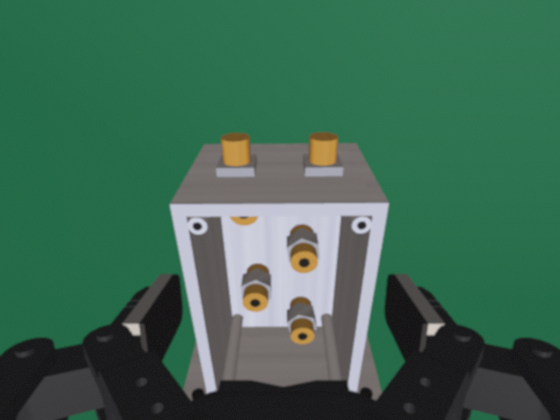

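The jaws straddle the box evenly, with walls at columns 190–370 and fingers at 180 and 390. Closing now.

{"fn": "servo_tool", "kwargs": {
  "increments": "0 0 0 0 0 0 5; 0 0 0 0 0 0 5; 0 0 0 0 0 0 5; 0 0 0 0 0 0 5; 0 0 0 0 0 0 5; 0 0 0 0 0 0 5; 0 0 0 0 0 0 5; 0 0 0 0 0 0 5",
  "grip_force": 80
}}

```text
time: 4.88
eef_pos: [0.4894, -0.2869, 0.0263]
tcp_rot: [-0.069, 0.99, 0.01, 0.121]
contact_force: [-3.4, 0.2, 6.4]
opening: 0.691
```

Run:
```python
from h import *
snap('wrist','w4')
d=np.radians;p,Rm,s=st(); inc(p,Rm,p+[0,0,.05],tool(d(8.2),d(14)))
```

```text
[ 0.4894 -0.2869  0.0263] [-0.79  0.27  2.07  0.32  0.68 -2.74] [-3.4  0.2  6.4] 0.691
inc: 0.002 -0.000 -0.004  -1.21 0.01 -4.85   rows>=1.2
```

View pics/w4.png

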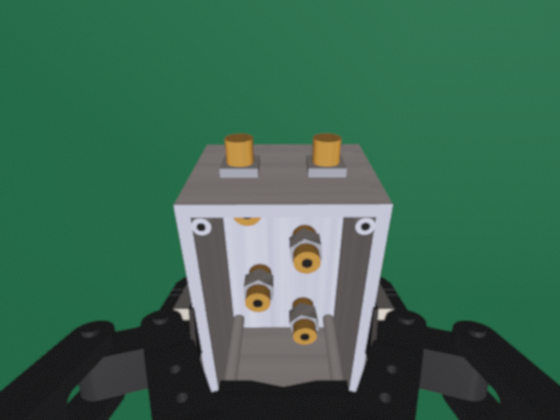

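{"fn": "servo_tool", "kwargs": {
  "increments": "0 0 0 -0.25 0 -1 5; 0 0 0 -0.75 0 -3 5; 0 0 0 -1.5 0 -6 5; 0 0 0 -2.25 0 -9 5; 0 0 0 -3 0 -12 5; 0 0 0 -3.75 0 -15 5; 0 0 0 -4.5 0 -18 5; 0 0 0 -5 0 -20 5; 0 0 0 -5 0 -20 5; 0 0 0 -5 0 -20 5",
  "grip_force": 100
}}

```text
time: 5.77
eef_pos: [0.489, -0.2865, 0.2311]
tcp_rot: [-0.069, 0.99, 0.011, 0.12]
contact_force: [0.1, 0.8, -4.6]
opening: 0.691
```

Run:
```python
from h import *
snap('wrist','w5')
d=np.radians;p,Rm,s=st(); print(s['wrist_torque'])
r,dd=inc(p,Rm,[.49,.02,.27],tool(d(-25),d(14))); p1,R1=ap(p,Rm,[*r,*dd])
inc(p1,R1,[.48,.33,.28],tool(d(-55),d(14)))
```

```text
[ 0.489  -0.2865  0.2311] [-0.79 -0.03  1.96  0.22  1.07 -2.6 ] [ 0.1  0.8 -4.6] 0.691
[-0.03726935  0.26721702 -0.00120604]
inc: 0.145 -0.007 0.558  -5.24 30.29 -2.71   rows>=7.4
inc: 0.127 -0.000 0.508  13.35 27.67 -4.36   rows>=7.4
```

View pics/w5.png

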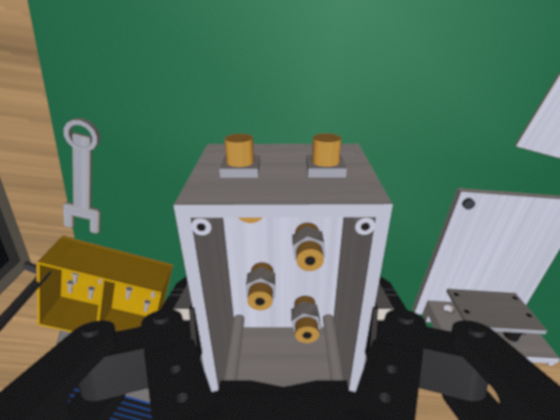

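{"fn": "servo_tool", "kwargs": {
  "increments": "0.02 0 0.08 -0.7 3.8 -0.3 5; 0.04 0 0.16 -1.4 7.6 -0.6 5; 0.06 0 0.24 -2.1 11.4 -1 5; 0.08 0 0.32 -2.8 15.2 -1.4 5; 0.1 0 0.4 -3.5 19 -1.8 5; 0.12 -0.005 0.48 -4.4 23 -2.2 5; 0.14 -0.007 0.55 -5 27 -2.5 5; 0.145 -0.007 0.56 -5.2 30.3 -2.7 5; 0.145 -0.007 0.56 -5.2 30.3 -2.7 5"
}}

```text
time: 6.57
eef_pos: [0.4884, 0.0261, 0.2679]
tcp_rot: [0.213, 0.97, -0.025, 0.117]
contact_force: [-0.6, 0.3, -3.8]
opening: 0.687
```

Run:
```python
from h import *
d=np.radians;p,Rm,s=st(); print(p,s['qpos'].round(2))
inc(p,Rm,[.48,.33,.28],tool(d(-55),d(14)))
```

```text
[0.48837761 0.02609185 0.26790049] [-0.12 -0.27  2.11 -0.08  1.08 -1.23]
inc: 0.129 -0.004 0.512  12.81 27.25 -4.33   rows>=7.3
```

{"fn": "servo_tool", "kwargs": {
  "increments": "0.02 0 0.08 1.7 3.8 -0.6 5; 0.04 0 0.16 3.4 7.6 -1.2 5; 0.06 0 0.24 5.1 11.2 -1.8 5; 0.08 0 0.32 6.8 14.8 -2.4 5; 0.1 0 0.4 8.5 18.4 -3 5; 0.12 0 0.48 10.3 22.1 -3.6 5; 0.13 -0.004 0.51 12 25.6 -4.1 5; 0.13 -0.004 0.51 13.6 29 -4.6 5; 0.13 -0.004 0.51 14.6 30.5 -4.6 5; 0.13 -0.004 0.51 14.6 30.5 -4.6 5"
}}

```text
time: 7.4
eef_pos: [0.4797, 0.3642, 0.2748]
tcp_rot: [0.458, 0.88, -0.06, 0.108]
contact_force: [0.1, -0.4, -4.4]
opening: 0.689
```

Run:
```python
from h import *
d=np.radians;p,Rm,s=st(); print(p,s['qpos'].round(2))
print('yaw',np.degrees(np.arctan2(-Rm[1,0],-Rm[0,0])))
r,dd=inc(p,Rm,[.465,.355,.25],tool(d(-57),d(14),d(60)))
p1,R1=ap(p,Rm,[*r,*dd])
inc(p1,R1,[.465,.355,.21],tool(d(-57),d(14),d(122)))
```

```text
[0.47965041 0.36417043 0.27475158] [ 0.58  0.13  1.72 -0.26  1.3   0.04]
yaw -54.91613769554082
inc: -0.016 1.051 0.033  0.70 -1.71 2.39   rows>=8.4
inc: 0.000 1.082 -0.000  -2.88 -0.00 2.78   rows>=8.7
```

{"fn": "servo_tool", "kwargs": {
  "increments": "0 0.11 0 0.1 -0.2 0.3 5; 0 0.22 0 0.2 -0.4 0.6 5; 0 0.33 0 0.3 -0.6 0.9 5; 0 0.44 0 0.4 -0.8 1.2 5; 0 0.55 0.01 0.5 -1 1.5 5; 0 0.66 0.02 0.6 -1.2 1.8 5; -0.01 0.77 0.02 0.7 -1.4 2 5; -0.01 0.88 0.03 0.7 -1.5 2.2 5; -0.016 0.97 0.033 0.7 -1.7 2.3 5; -0.016 1.05 0.033 0.7 -1.7 2.4 5"
}}

```text
time: 8.23
eef_pos: [0.4667, 0.3493, 0.2512]
tcp_rot: [0.442, 0.808, 0.188, -0.342]
contact_force: [1.9, -0.3, -8.2]
opening: 0.685
```

Run:
```python
from h import *
d=np.radians;p,Rm,s=st(); print(p,s['qpos'].round(2),s['dq'].round(2))
snap('side','s6')
inc(p,Rm,[.465,.355,.21],tool(d(-57),d(14),d(122)))
```

```text
[0.46667933 0.34931783 0.25118191] [ 0.18  0.17  1.84  0.73  1.52 -0.57] [-0.26  0.26  0.03  0.91  0.57 -0.41]
[0.4667 0.3493 0.2512] [ 0.18  0.17  1.84  0.73  1.52 -0.57] [ 1.9 -0.3 -8.2] 0.685
inc: 0.007 1.083 -0.000  -2.56 0.16 3.27   rows>=8.7
```

View pics/s6.png

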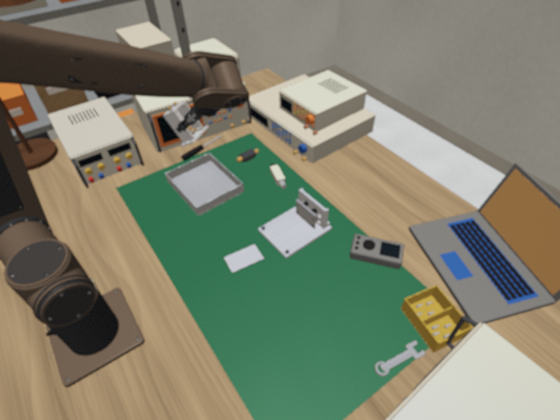

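The side view shows the housing at (190,120), tipped and clear above the tray. Continuing the tip.

{"fn": "servo_tool", "kwargs": {
  "increments": "0 0.12 0 -0.3 0 0.4 5; 0 0.24 0 -0.6 0 0.8 5; 0 0.36 0 -0.9 0 1.2 5; 0 0.48 0 -1.2 0 1.6 5; 0 0.6 0 -1.5 0 2 5; 0 0.72 0 -1.8 0.1 2.4 5; 0 0.84 0 -2.1 0.1 2.8 5; 0 0.96 0 -2.4 0.1 3.1 5; 0.007 1.08 0 -2.6 0.16 3.3 5; 0.007 1.08 0 -2.6 0.16 3.3 5"
}}

```text
time: 9.12
eef_pos: [0.4635, 0.3571, 0.2064]
tcp_rot: [-0.284, -0.516, -0.382, 0.712]
contact_force: [-0.9, -0.4, -4.1]
opening: 0.687
```

{"fn": "servo_tool", "kwargs": {
  "increments": "0 0 0 0 0 0 5; 0 0 0 0 0 0 5; 0 0 0 0 0 0 5; 0 0 0 0 0 0 5"
}}

```text
time: 9.45
eef_pos: [0.4668, 0.3568, 0.2151]
tcp_rot: [-0.279, -0.522, -0.386, 0.707]
contact_force: [-0.0, 0.3, -2.8]
opening: 0.683
```

Run:
```python
from h import *
snap('side','s7'); snap('top','t7'); snap('wrist','w7')
a=[cv2.imread('pics/%s.png'%n) for n in ('s7','t7')]
cv2.imwrite('pics/m7.png',np.hstack([cv2.resize(a[0][60:260,100:340],(400,333)),cv2.resize(a[1][140:340,60:300],(400,333))]))
```

```text
[0.4668 0.3568 0.2151] [ 0.11  0.62  1.83  1.41  2.1  -0.86] [-0.   0.3 -2.8] 0.683
[0.4667 0.3568 0.215 ] [ 0.11  0.62  1.83  1.41  2.1  -0.86] [ 0.7  0.6 -2.7] 0.69
[0.4666 0.3568 0.2147] [ 0.11  0.62  1.83  1.41  2.1  -0.86] [ 0.3 -0.4 -3.1] 0.69
```

View pics/m7.png

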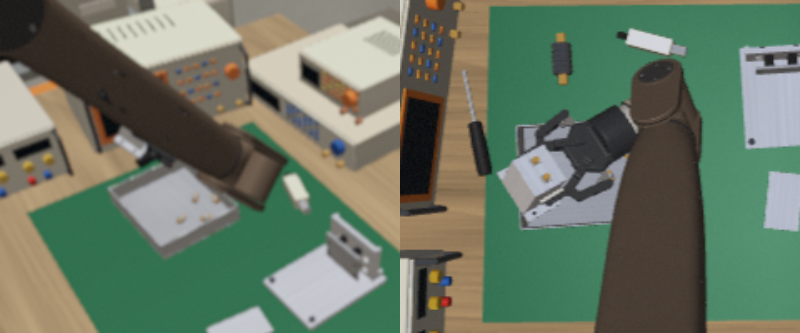

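View pics/w7.png

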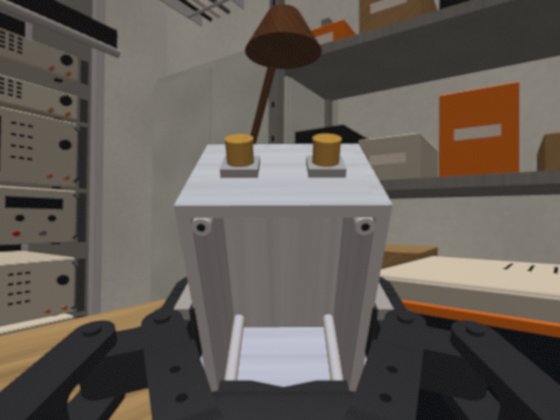

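```bash
python3 -c "
import cv2
im=cv2.imread('pics/s7.png')[150:220,155:250];cv2.imwrite('pics/s7c.png',cv2.resize(im,None,fx=7,fy=7,interpolation=cv2.INTER_CUBIC))"
```

```text
(no output)
```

View pics/s7c.png

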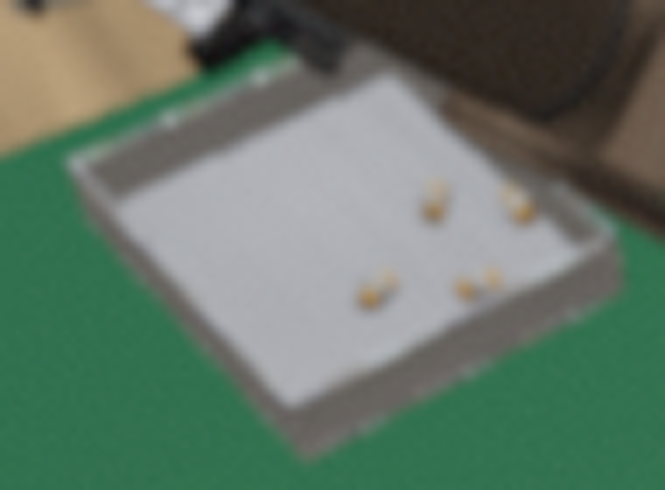

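All four adapters lie in the tray, at about (370,295), (435,205), (520,208) and (478,285) in the enlarged side view. The wrist view shows the housing empty. Next I'll turn the housing back upright.

Run:
```python
from h import *
d=np.radians;p,Rm,s=st()
r,dd=inc(p,Rm,[.47,.34,.25],tool(d(-57),d(14),d(60)))
p1,R1=ap(p,Rm,[*r,*dd]); r,dd=inc(p1,R1,[.48,.30,.28],tool(d(-55),d(14),0))
# bracket fit
for f in ('top0','side0','w1','w5'):
    im,P=load(f'pics/{f}.npz'); q=P.reshape(-1,3); c=im.reshape(-1,3).astype(int)
    g=(c[:,1]-np.maximum(c[:,0],c[:,2]))<15
    b=(q[:,0]>.48)&(q[:,0]<.74)&(q[:,1]>-.12)&(q[:,1]<.09)&g
    for nm,z0,z1 in (('foot',.006,.014),('plate',.068,.08),('upright',.084,.096)):
        s=q[b&(q[:,2]>z0)&(q[:,2]<z1)]
        if len(s)>20:
            r=cv2.minAreaRect(s[:,:2].astype(np.float32)*1000); print(f,nm,len(s),np.round(r[0],1),np.round(r[1],1),round(r[2],1),'zmed',np.median(s[:,2]).round(4))
```

```text
inc: 0.000 -1.073 0.008  3.87 -0.59 -0.46   rows>=8.6
inc: 0.010 -1.047 -0.035  -0.55 -1.34 -4.89   rows>=8.4
top0 foot 2090 [613.8 -17.2] [180.9 141.7] 3.5 zmed 0.0104
top0 plate 139 [665.5  -7.4] [ 26.  104.7] 3.2 zmed 0.0724
top0 upright 149 [683.8 -13.3] [ 13.8 118.1] 3.8 zmed 0.0905
side0 foot 1607 [610.6 -17.9] [181.3 142.9] 2.8 zmed 0.0097
side0 plate 173 [664.5 -17. ] [ 33.7 120.8] 7.0 zmed 0.0725
side0 upright 121 [681.5 -14.1] [ 15.2 122.3] 2.9 zmed 0.0885
w1 foot 5718 [595.4 -16. ] [149.2 141.8] 3.2 zmed 0.0098
w1 plate 90 [676.2  -5.6] [ 2.9 33.2] 2.4 zmed 0.0774
w1 upright 43 [676.6 -10.4] [ 2.4 36.9] 2.1 zmed 0.0848
w5 foot 11560 [611.3 -14.9] [180.8 142.7] 3.3 zmed 0.0097
w5 plate 797 [663.4   2.6] [28.5 89.6] 2.8 zmed 0.0728
w5 upright 299 [678.3  28.5] [42.3 14.8] 85.4 zmed 0.089
```

{"fn": "servo_tool", "kwargs": {
  "increments": "0 -0.12 0 0.5 -0.1 -0.1 5; 0 -0.24 0 0.9 -0.15 -0.1 5; 0 -0.36 0 1.4 -0.2 -0.2 5; 0 -0.48 0 1.8 -0.3 -0.2 5; 0 -0.6 0 2.2 -0.35 -0.3 5; 0 -0.72 0 2.6 -0.4 -0.3 5; 0 -0.84 0 3 -0.45 -0.4 5; 0 -0.96 0 3.4 -0.5 -0.4 5; 0 -1.07 0.008 3.9 -0.6 -0.5 5; 0 -1.07 0.008 3.9 -0.6 -0.5 5"
}}

```text
time: 10.43
eef_pos: [0.4706, 0.3408, 0.2544]
tcp_rot: [0.437, 0.81, 0.189, -0.342]
contact_force: [0.4, 0.6, -2.4]
opening: 0.689
```

Run:
```python
from h import *
d=np.radians;p,Rm,s=st(); print(p,s['qpos'].round(2))
r,dd=inc(p,Rm,[.49,.26,.28],tool(d(-45),d(14),0))
```

```text
[0.47057153 0.3408389  0.25438362] [ 0.17  0.17  1.83  0.72  1.54 -0.59]
inc: 0.067 -1.043 -0.207  -3.58 -2.77 -7.43   rows>=8.5
```

{"fn": "servo_tool", "kwargs": {
  "increments": "0.01 -0.115 -0.02 -0.4 -0.3 -0.8 5; 0.015 -0.23 -0.045 -0.8 -0.6 -1.6 5; 0.02 -0.345 -0.07 -1.2 -0.9 -2.4 5; 0.03 -0.46 -0.09 -1.6 -1.2 -3.3 5; 0.037 -0.575 -0.115 -2 -1.5 -4.1 5; 0.045 -0.69 -0.14 -2.4 -1.8 -4.9 5; 0.052 -0.805 -0.16 -2.8 -2.1 -5.7 5; 0.06 -0.92 -0.18 -3.2 -2.4 -6.5 5; 0.067 -1.043 -0.207 -3.6 -2.8 -7.4 5; 0.067 -1.043 -0.207 -3.6 -2.8 -7.4 5"
}}

```text
time: 11.27
eef_pos: [0.4865, 0.259, 0.2722]
tcp_rot: [0.379, 0.918, -0.051, 0.106]
contact_force: [-0.8, 0.9, -3.6]
opening: 0.688
```

Run:
```python
from h import *
d=np.radians;p,Rm,s=st(); print(p,s['qpos'].round(2))
r,dd=inc(p,Rm,[.49,.10,.28],tool(d(3.3),d(14),0))
```

```text
[0.48653548 0.25903858 0.27224226] [ 0.4  -0.03  1.89 -0.24  1.22 -0.31]
inc: -0.212 -0.015 -0.816  -11.32 -11.01 2.06   rows>=6.7
```

{"fn": "servo_tool", "kwargs": {
  "increments": "-0.03 0 -0.12 -0.8 -0.7 0.2 5; -0.06 0 -0.24 -1.6 -1.4 0.4 5; -0.09 -0.005 -0.36 -2.4 -2 0.5 5; -0.12 -0.008 -0.48 -3.2 -2.7 0.7 5; -0.15 -0.01 -0.6 -4 -3.3 0.9 5; -0.18 -0.013 -0.72 -4.6 -3.9 1 5; -0.212 -0.015 -0.816 -5 -4.2 1 5; -0.212 -0.015 -0.816 -5 -4.2 1 5; -0.212 -0.015 -0.816 -5 -4.2 1 5"
}}

```text
time: 12.02
eef_pos: [0.495, 0.1922, 0.2753]
tcp_rot: [-0.025, 0.992, 0.005, 0.123]
contact_force: [-0.8, -0.7, -3.2]
opening: 0.69
```

Run:
```python
from h import *
snap('wrist','w8')
```

```text
[0.495  0.1922 0.2753] [ 0.19 -0.18  2.02 -0.04  1.06 -1.41] [-0.8 -0.7 -3.2] 0.69
```

View pics/w8.png

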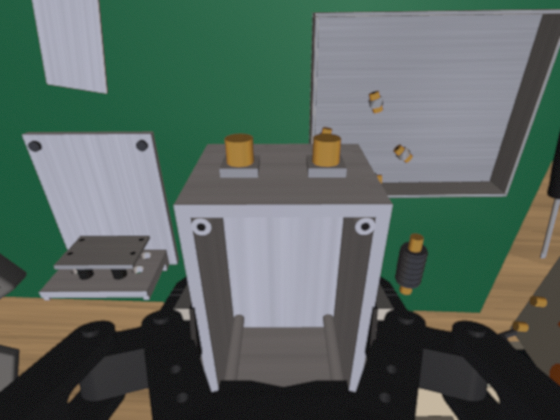

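The wrist view shows the whole bracket at left: foot corners at (27,134)–(153,133) and plate top at (103,250). The empty housing is in hand, and adapters are visible in the tray. I'll fit both the bracket and the in-hand housing.

Run:
```python
from h import *
im,P=load('pics/w8.npz'); q=P.reshape(-1,3); c=im.reshape(-1,3).astype(int)
uu=np.tile(np.arange(560),420)
g=(c[:,1]-np.maximum(c[:,0],c[:,2]))<15
b=(q[:,0]>.48)&(q[:,0]<.74)&(q[:,1]>-.12)&(q[:,1]<.09)&g&(uu<185)
for nm,z0,z1 in (('foot',.006,.014),('plate',.070,.079),('upright',.086,.096)):
    s=q[b&(q[:,2]>z0)&(q[:,2]<z1)]
    r=cv2.minAreaRect(s[:,:2].astype(np.float32)*1000); print(nm,len(s),np.round(r[0],1),np.round(r[1],1),round(r[2],1),'zmed',np.median(s[:,2]).round(4), cv2.boxPoints(r).round(1).tolist())
# housing in tool frame
p,Rm,s=st(); t=(q-p)@Rm  # tool coords
v=np.repeat(np.arange(420),560)
m=(uu>170)&(uu<400)&(v>195)&(v<395)&(t[:,2]>-.05)&(t[:,2]<.03)&(np.abs(t[:,1])<.05)&(t[:,0]>-.03)
print('n',m.sum())
# rotate into housing-like axes by 14deg lean
th=np.radians(14); hx=np.array([-np.cos(th),0,np.sin(th)]); hz=np.array([-np.sin(th),0,-np.cos(th)])
T=t[m]; X=T@hx; Y=T[:,1]; Z=T@hz
h,e=np.histogram(Z,bins=np.arange(-.04,.05,.002)); print(dict(zip((e[:-1]*1000).round().astype(int).tolist(),h.tolist())))
rim=Z>.018
print('rim X range',np.percentile(X[rim],[1,99]).round(4),'Y',np.percentile(Y[rim],[1,50,99]).round(4))
A=np.c_[X[rim],Y[rim],np.ones(rim.sum())]
k=np.abs(Z[rim]-np.median(Z[rim]))<.004
print('plane',np.linalg.lstsq(A[k],Z[rim][k],rcond=None)[0],np.median(Z[rim]))
```

```text
foot 12732 [611.4 -15.3] [180.9 141.6] 3.1 zmed 0.0098 [[517.2000122070312, 50.5], [524.9000244140625, -90.9000015258789], [705.5, -81.0], [697.7999877929688, 60.29999923706055]]
plate 1049 [664.6  -9.9] [120.9  37.9] 86.8 zmed 0.0736 [[642.2000122070312, -69.19999694824219], [680.0999755859375, -71.30000305175781], [686.9000244140625, 49.400001525878906], [649.0, 51.5]]
upright 862 [682.3 -11.5] [ 15.1 121.5] 3.3 zmed 0.0895 [[671.2000122070312, 48.70000076293945], [678.2999877929688, -72.5999984741211], [693.4000244140625, -71.69999694824219], [686.4000244140625, 49.599998474121094]]
n 30052
{-40: 0, -38: 0, -36: 0, -34: 0, -32: 0, -30: 0, -28: 0, -26: 77, -24: 9669, -22: 918, -20: 243, -18: 238, -16: 246, -14: 235, -12: 231, -10: 244, -8: 253, -6: 267, -4: 299, -2: 319, 0: 365, 2: 352, 4: 386, 6: 385, 8: 429, 10: 462, 12: 501, 14: 524, 16: 592, 18: 1187, 20: 1401, 22: 7563, 24: 1210, 26: 374, 28: 147, 30: 113, 32: 127, 34: 133, 36: 164, 38: 173, 40: 170, 42: 55, 44: 0, 46: 0}
rim X range [-0.0566  0.0219] Y [-0.0339  0.0006  0.0347]
plane [ 0.00864446 -0.0007422   0.0232444 ] 0.023202940729269157
```

Run:
```python
from h import *
d=np.radians;p,Rm,s=st(); T=tool(d(3.25),d(14),0)
r,dd=inc(p,Rm,[.576,-.0175,.16],T); p1,R1=ap(p,Rm,[*r,*dd]); inc(p1,R1,[.579,-.0173,.052],T)
```

```text
inc: 0.002 0.003 -0.006  -3.97 -21.45 12.85   rows>=6.1
inc: -0.000 0.000 0.000  2.32 0.00 10.55   rows>=2.6
```

{"fn": "servo_tool", "kwargs": {
  "increments": "0 0 0 -1 -3.5 1.5 5; 0 0 0 -1.8 -7 3.2 5; 0 0 0 -2.4 -10.5 5.2 5; 0 0 0 -3 -14 7.5 5; 0 0 0 -3.5 -17.5 10 5; 0.002 0.003 -0.006 -4 -21 12.5 5; 0.002 0.003 -0.006 -4 -21.4 12.8 5; 0.002 0.003 -0.006 -4 -21.4 12.8 5; 0.002 0.003 -0.006 -4 -21.4 12.8 5"
}}

```text
time: 12.82
eef_pos: [0.5776, -0.0162, 0.1615]
tcp_rot: [-0.03, 0.992, 0.003, 0.122]
contact_force: [-0.3, 0.2, -2.8]
opening: 0.688
```

Run:
```python
from h import *
d=np.radians; T=tool(d(3.25),d(14),0)
snap('wrist','w9');p,Rm,s=st();inc(p,Rm,[.579,-.0173,.050],T)
```

```text
[ 0.5776 -0.0162  0.1615] [-0.23  0.04  2.03  0.09  0.84 -1.92] [-0.3  0.2 -2.8] 0.688
inc: -0.000 0.003 0.004  2.67 -0.16 10.94   rows>=2.7
```

View pics/w9.png

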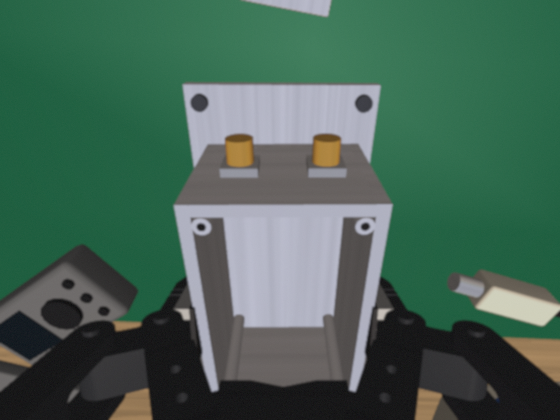

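The foot's front corners at (184,85) and (379,85) have centre 281.5, against the housing's 283, so it's aligned to about 1 mm. Descending in front of the plate.

{"fn": "servo_tool", "kwargs": {
  "increments": "0 0 0 0.7 -0.05 2.7 5; 0 0 0 1.3 -0.1 5.4 5; 0 0.003 0.004 2 -0.16 8.1 5; 0 0.003 0.004 2.67 -0.16 10.9 5; 0 0.003 0.004 2.67 -0.16 10.9 5; 0 0.003 0.004 2.67 -0.16 10.9 5; 0 0.003 0.004 2.67 -0.16 10.9 5"
}}

```text
time: 13.45
eef_pos: [0.5804, -0.0178, 0.0526]
tcp_rot: [-0.029, 0.992, 0.002, 0.124]
contact_force: [1.1, -0.5, -2.7]
opening: 0.687
```

Run:
```python
from h import *
d=np.radians; T=tool(d(3.25),d(14),0)
snap('wrist','w10');snap('side','s10');snap('top','t10');p,Rm,s=st();inc(p,Rm,[.579,-.0173,.037],T)
a=cv2.imread('pics/s10.png')[170:270,230:350];b=cv2.imread('pics/t10.png')[140:240,230:350]
cv2.imwrite('pics/m10.png',np.hstack([cv2.resize(x,None,fx=3.3,fy=4,interpolation=cv2.INTER_CUBIC) for x in (a,b)]))
```

```text
[ 0.5804 -0.0178  0.0526] [-0.23  0.22  2.07  0.12  0.62 -1.95] [ 1.1 -0.5 -2.7] 0.687
[ 0.581  -0.0182  0.0533] [-0.23  0.22  2.07  0.12  0.62 -1.95] [-0.2 -0.3 -3.1] 0.689
[ 0.581  -0.0185  0.0534] [-0.23  0.22  2.07  0.12  0.62 -1.95] [-0.  -0.2 -3.1] 0.692
inc: -0.003 0.005 0.002  0.57 0.15 1.52   rows>=0.4
```

View pics/w10.png

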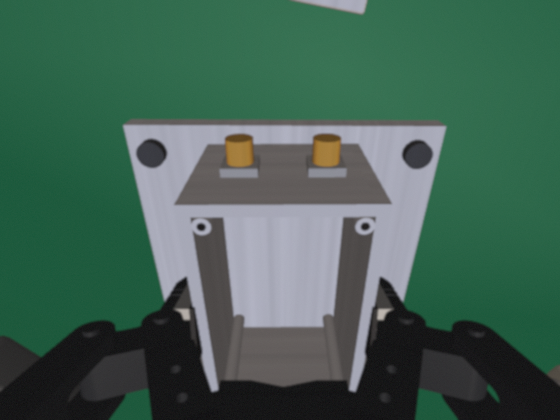

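View pics/m10.png

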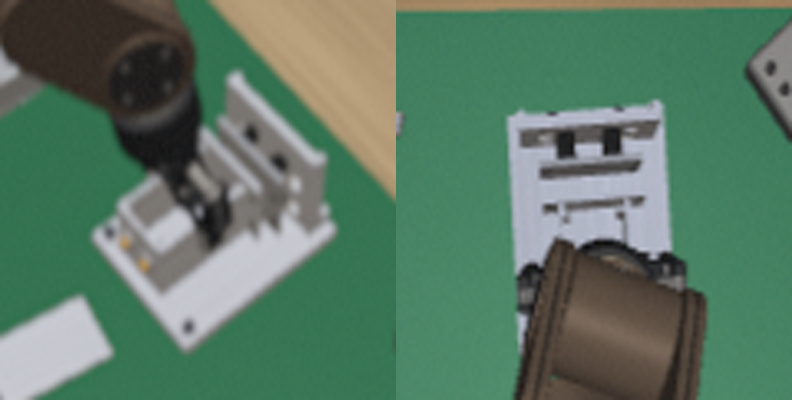

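{"fn": "servo_tool", "kwargs": {
  "increments": "0 0 0 0.1 0.1 0.4 5; 0 0 0 0.2 0.1 0.8 5; 0 0 0 0.3 0.1 1.15 5; 0 0 0 0.35 0.1 1.4 5; 0 0 0 0.35 0.1 1.4 5; 0 0 0 0.35 0.1 1.4 5"
}}

```text
time: 14.1
eef_pos: [0.5798, -0.0178, 0.0366]
tcp_rot: [-0.028, 0.992, 0.003, 0.123]
contact_force: [-0.7, 1.3, 2.8]
opening: 0.69
```

Run:
```python
from h import *
d=np.radians; T=tool(d(3.25),d(14),0)
p,Rm,s=st();print(p,s['contact_force'],s['wrist_torque']);inc(p,Rm,[.579,-.0172,.037],T)
```

```text
[ 0.57975703 -0.01780638  0.03656875] [-0.65331502  1.34328025  2.76076403] [0.26446016 0.22877106 0.00240873]
inc: -0.002 0.002 0.000  0.06 0.06 -0.06   rows>=0.0
```

{"fn": "servo_tool", "kwargs": {
  "increments": "0 0 0 -0.29 0.02 0.07 5; 0 0 0 -0.58 0.04 0.145 5; 0 0 0 -0.87 0.05 0.22 5; 0 0 0 -1.16 0.05 0.29 5; 0 0 0 -1.45 0.05 0.36 5; 0 0 0 -1.75 0.05 0.435 5; 0 0 0 -1.75 0.05 0.435 5; 0 0 0 -1.75 0.05 0.435 5"
}}

```text
time: 14.77
eef_pos: [0.598, -0.0163, 0.0366]
tcp_rot: [-0.028, 0.992, 0.002, 0.123]
contact_force: [1.7, -0.1, 2.3]
opening: 0.689
```

```bash
cat >> h.py <<'E'
def chk():
    d=np.radians; p,Rm,s=st(); a=np.radians(3.25); B=np.array([.6165,-.0152,0]); Q=R.from_euler('z',a).as_matrix()
    fl=p+Rm@np.array([-(np.cos(d(14))*.0475+np.sin(d(14))*.001),0,np.sin(d(14))*.0475-np.cos(d(14))*.001])
    H=(R.from_matrix(Rm)*R.from_matrix(tool(0,d(14))).inv())
    print('tcp',p.round(4),'flange in bracket (est)',(Q.T@(fl-B)).round(4),'housing yaw/tilt deg',np.degrees((R.from_euler('z',-a)*H).as_rotvec()).round(2),
     'F bracket axes',(Q.T@s['contact_force']).round(2),'tq',s['wrist_torque'].round(2),'t',round(s['time'],2),'op',round(s['opening'],3))
E
python3 -c "
from h import *
chk()"
```

```text
tcp [ 0.598  -0.0163  0.0366] flange in bracket (est) [ 0.029  -0.0001  0.0377] housing yaw/tilt deg [-0.12 -0.19 -0.  ] F bracket axes [ 1.68 -0.21  2.28] tq [ 0.18 -0.01 -0.07] t 14.77 op 0.689
```

{"fn": "servo_tool", "kwargs": {
  "increments": "0 0 0 -0.1 0 0.025 5; 0 0 0 -0.2 0 0.05 5; 0 0 0 -0.3 0 0.075 5; 0 0 0 -0.4 0 0.1 5; 0 0 0 -0.5 0 0.125 5; 0 0 0 -0.5 0 0.125 5; 0 0 0 -0.5 0 0.125 5"
}}

```text
time: 15.35
eef_pos: [0.6023, -0.0159, 0.0366]
tcp_rot: [-0.029, 0.992, 0.003, 0.122]
contact_force: [-1.7, 0.5, 6.0]
opening: 0.689
```

```bash
python3 -c "
from h import *
chk()"
```

```text
tcp [ 0.6023 -0.0159  0.0366] flange in bracket (est) [0.0333 0.0001 0.0376] housing yaw/tilt deg [-0.1  -0.07  0.03] F bracket axes [-1.64  0.59  5.97] tq [0.35 0.28 0.1 ] t 15.35 op 0.689
```

{"fn": "servo_tool", "kwargs": {
  "increments": "0 0 0 -0.1 0 0.025 5; 0 0 0 -0.2 0 0.05 5; 0 0 0 -0.2 0 0.05 5; 0 0 0 -0.2 0 0.05 5; 0 0 0 -0.2 0 0.05 5"
}}

```text
time: 15.77
eef_pos: [0.6039, -0.0158, 0.0365]
tcp_rot: [-0.028, 0.992, 0.003, 0.122]
contact_force: [-5.0, 0.1, 9.5]
opening: 0.69
```

```bash
python3 -c "
from h import *
chk()"
```

```text
tcp [ 0.6039 -0.0158  0.0365] flange in bracket (est) [0.0349 0.0002 0.0375] housing yaw/tilt deg [-0.08 -0.01  0.02] F bracket axes [-4.98  0.37  9.49] tq [ 0.26  0.48 -0.02] t 15.77 op 0.69
```

{"fn": "servo_tool", "kwargs": {
  "increments": "0 0 0 -0.012 0 -0.048 5; 0 0 0 -0.012 0 -0.048 5; 0 0 0 -0.012 0 -0.048 5; 0 0 0 -0.012 0 -0.048 5"
}}

```text
time: 16.1
eef_pos: [0.6038, -0.0157, 0.0365]
tcp_rot: [-0.028, 0.992, 0.003, 0.122]
contact_force: [-3.4, -0.3, 7.2]
opening: 0.691
```

```bash
python3 -c "
from h import *
chk()"
```

```text
tcp [ 0.6038 -0.0157  0.0365] flange in bracket (est) [0.0348 0.0002 0.0375] housing yaw/tilt deg [-0.07 -0.01 -0.  ] F bracket axes [-3.4  -0.08  7.17] tq [ 0.18  0.35 -0.13] t 16.1 op 0.691
```

{"fn": "servo_tool", "kwargs": {
  "increments": "0 0 0 -0.05 0 0.012 5; 0 0 0 -0.1 0 0.024 5; 0 0 0 -0.1 0 0.024 5; 0 0 0 -0.1 0 0.024 5"
}}

```text
time: 16.43
eef_pos: [0.6043, -0.0157, 0.0365]
tcp_rot: [-0.028, 0.992, 0.003, 0.121]
contact_force: [-4.9, -0.1, 8.8]
opening: 0.69
```

```bash
python3 -c "
from h import *
chk()"
```

```text
tcp [ 0.6043 -0.0157  0.0365] flange in bracket (est) [0.0353 0.0002 0.0374] housing yaw/tilt deg [-0.07  0.08  0.01] F bracket axes [-4.93  0.21  8.77] tq [ 0.1   0.55 -0.08] t 16.43 op 0.69
```

{"fn": "servo_tool", "kwargs": {
  "increments": "0 0 0 -0.018 0 -0.073 5; 0 0 0 -0.036 0 -0.145 5; 0 0 0 -0.036 0 -0.145 5; 0 0 0 -0.036 0 -0.145 5; 0 0 0 -0.036 0 -0.145 5"
}}

```text
time: 16.85
eef_pos: [0.6039, -0.0156, 0.0366]
tcp_rot: [-0.028, 0.992, 0.003, 0.121]
contact_force: [-3.4, -1.9, -0.4]
opening: 0.69
```

```bash
python3 -c "
from h import *
chk()"
```

```text
tcp [ 0.6039 -0.0156  0.0366] flange in bracket (est) [0.0349 0.0003 0.0375] housing yaw/tilt deg [-0.07  0.13  0.03] F bracket axes [-3.49 -1.66 -0.42] tq [-0.24  0.51 -0.25] t 16.85 op 0.69
```

{"fn": "servo_tool", "kwargs": {
  "increments": "0 0 0 -0.05 0 0.012 5; 0 0 0 -0.1 0 0.024 5; 0 0 0 -0.1 0 0.024 5; 0 0 0 -0.1 0 0.024 5"
}}

```text
time: 17.18
eef_pos: [0.6048, -0.0155, 0.0366]
tcp_rot: [-0.028, 0.992, 0.003, 0.12]
contact_force: [-5.5, -2.4, -1.1]
opening: 0.686
```

```bash
python3 -c "
from h import *
chk()"
```

```text
tcp [ 0.6048 -0.0155  0.0366] flange in bracket (est) [0.0358 0.0004 0.0375] housing yaw/tilt deg [-0.05  0.16  0.01] F bracket axes [-5.68 -2.13 -1.13] tq [-0.3   0.62 -0.44] t 17.18 op 0.686
```

{"fn": "servo_tool", "kwargs": {
  "increments": "0 0 0 -0.05 0 0.014 5; 0 0 0 -0.1 0 0.028 5; 0 0 0 -0.15 0 0.042 5; 0 0 0 -0.19 0 0.055 5; 0 0 0 -0.19 0 0.055 5; 0 0 0 -0.19 0 0.055 5"
}}

```text
time: 17.68
eef_pos: [0.6062, -0.0153, 0.0365]
tcp_rot: [-0.028, 0.992, 0.003, 0.12]
contact_force: [-8.5, -2.9, 2.9]
opening: 0.688
```

Run:
```python
from h import *
chk(); snap('wrist','w12'); snap('side','s12'); snap('top','t12'); chk()
a=cv2.imread('pics/s12.png')[170:270,230:350];b=cv2.imread('pics/t12.png')[140:240,230:350]
cv2.imwrite('pics/m12.png',np.hstack([cv2.resize(x,None,fx=3.3,fy=4,interpolation=cv2.INTER_CUBIC) for x in (a,b)]))
```

```text
tcp [ 0.6062 -0.0153  0.0365] flange in bracket (est) [0.0372 0.0004 0.0373] housing yaw/tilt deg [-0.02  0.24 -0.01] F bracket axes [-8.69 -2.39  2.92] tq [-0.48  0.87 -0.57] t 17.68 op 0.688
[ 0.6062 -0.0153  0.0365] [-0.22  0.3   2.01  0.11  0.61 -1.93] [-8.5 -2.9  2.9] 0.688
[ 0.6062 -0.0154  0.0365] [-0.22  0.3   2.01  0.11  0.61 -1.93] [-8.8 -2.8  3.3] 0.688
[ 0.6062 -0.0154  0.0365] [-0.22  0.3   2.01  0.11  0.61 -1.93] [-8.1 -3.9  2.4] 0.686
tcp [ 0.6062 -0.0153  0.0365] flange in bracket (est) [0.0372 0.0004 0.0373] housing yaw/tilt deg [-0.02  0.24 -0.01] F bracket axes [-7.59 -2.32  2.59] tq [-0.41  0.88 -0.56] t 17.83 op 0.686
```

View pics/m12.png

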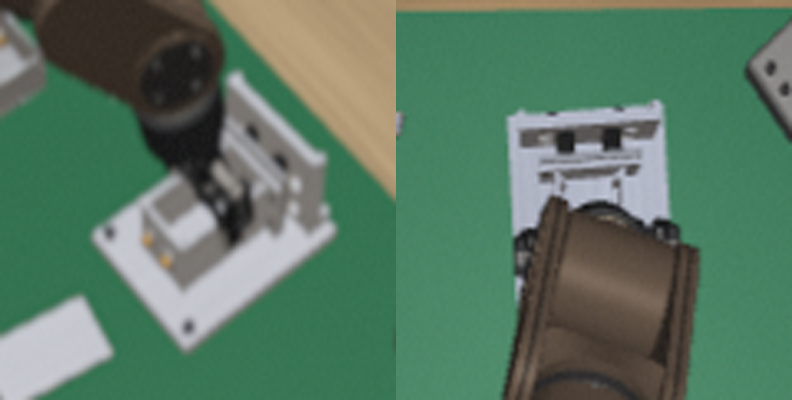

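View pics/w12.png

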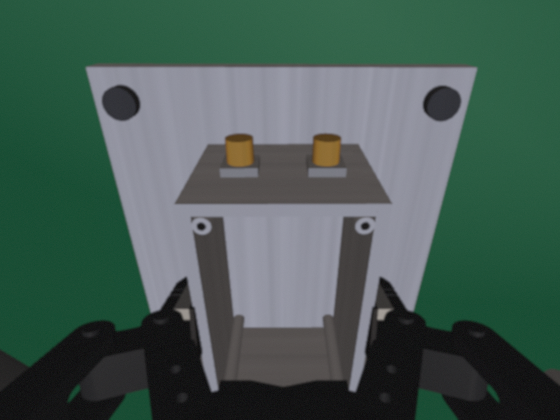

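Everything looks square: foot holes at 121 and 442 have centre 281.5, sockets 283. The yaw torque suggests the right edge of the flange bears first, so I'll trim yaw slightly and press a little more.

{"fn": "servo_tool", "kwargs": {
  "increments": "0.0008 0 0.003 0 0 -0.02 5; 0.0015 0 0.006 -0.03 -0.03 -0.02 5; 0.0015 0 0.006 -0.05 -0.03 -0.015 5; 0.0015 0 0.006 -0.05 -0.03 -0.015 5; 0.0015 0 0.006 -0.05 -0.03 -0.015 5"
}}

```text
time: 18.25
eef_pos: [0.6062, -0.0152, 0.0366]
tcp_rot: [-0.026, 0.993, 0.003, 0.119]
contact_force: [-8.9, -2.0, 3.4]
opening: 0.687
```

```bash
python3 -c "
from h import *
chk()"
```

```text
tcp [ 0.6062 -0.0152  0.0366] flange in bracket (est) [0.0373 0.0004 0.0373] housing yaw/tilt deg [-0.04  0.31 -0.24] F bracket axes [-9.   -1.49  3.37] tq [-0.13  0.9  -0.12] t 18.25 op 0.687
```

{"fn": "servo_tool", "kwargs": {
  "increments": "0 0 0 -0.04 0 0.009 5; 0 0 0 -0.08 0 0.016 5; 0 0 0 -0.08 0 0.016 5; 0 0 0 -0.08 0 0.016 5; 0 0 0 -0.08 0 0.016 5; 0 0 0 -0.08 0 0.016 5"
}}

```text
time: 18.75
eef_pos: [0.6068, -0.0152, 0.0366]
tcp_rot: [-0.026, 0.993, 0.003, 0.119]
contact_force: [-9.0, -2.4, 3.6]
opening: 0.688
```

Run:
```python
from h import *
chk(); im,P=snap('top','t13'); snap('side','s13'); snap('wrist','w13'); 
F=[]
from plant import ctrl
for i in range(8):
    ctrl.read_camera('side'); F.append(ctrl.get_state()['contact_force'])
print(np.mean(F,0).round(2),np.std(F,0).round(2)); chk()
# plate front/back edge via top image vs before
def g(f):
    im,P=load(f); a=im.astype(int).mean(2); return a
for f in ('t10','t13'):
    a=g(f'pics/{f}.npz'); print(f,[a[v,282:302].mean().round().astype(int).tolist() for v in range(165,205)])
```

```text
tcp [ 0.6068 -0.0152  0.0366] flange in bracket (est) [0.0378 0.0004 0.0373] housing yaw/tilt deg [-0.03  0.34 -0.23] F bracket axes [-9.14 -1.92  3.6 ] tq [-0.16  0.89 -0.07] t 18.75 op 0.688
[ 0.6068 -0.0152  0.0366] [-0.22  0.3   2.    0.11  0.61 -1.92] [-9.  -2.4  3.6] 0.688
[ 0.6068 -0.0152  0.0366] [-0.22  0.3   2.    0.11  0.61 -1.92] [-10.3  -1.5   4.5] 0.686
[ 0.6068 -0.0152  0.0366] [-0.22  0.3   2.    0.11  0.61 -1.92] [-10.7  -1.9   3.9] 0.688
[-9.72 -1.88  3.47] [0.28 0.31 0.32]
tcp [ 0.6068 -0.0152  0.0366] flange in bracket (est) [0.0378 0.0004 0.0373] housing yaw/tilt deg [-0.03  0.34 -0.23] F bracket axes [-9.94 -1.47  2.95] tq [-0.14  1.   -0.14] t 19.3 op 0.692
t10 [97, 105, 150, 186, 184, 167, 100, 79, 68, 76, 91, 124, 125, 129, 148, 129, 77, 75, 114, 182, 188, 188, 187, 184, 164, 109, 109, 162, 170, 172, 180, 182, 182, 181, 168, 96, 57, 48, 57, 69]
t13 [98, 106, 151, 187, 185, 167, 101, 80, 68, 75, 91, 127, 142, 151, 140, 176, 137, 95, 108, 160, 175, 175, 184, 185, 182, 122, 78, 67, 66, 68, 64, 63, 66, 69, 72, 75, 78, 79, 81, 84]
```

View pics/t13.png

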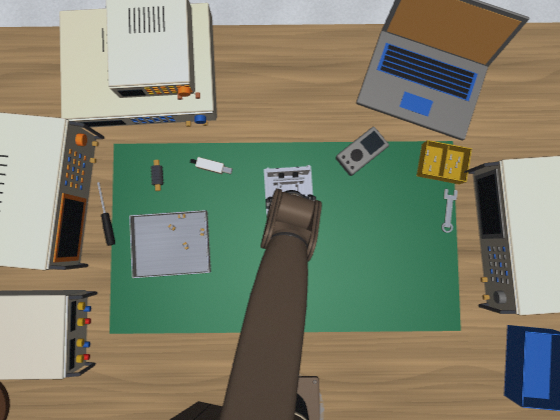

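View pics/s13.png

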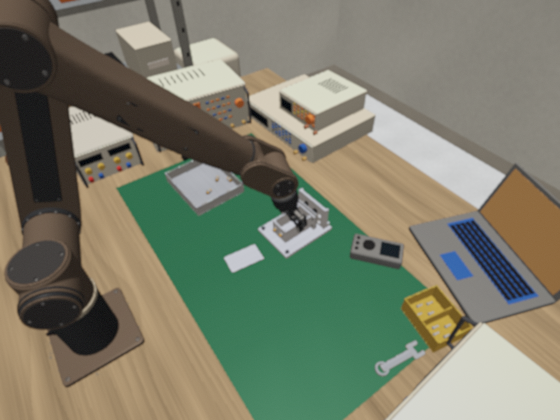

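Run:
```python
from h import *
im,P=load('pics/t13.npz')
c=im.astype(int); m=((c[...,0]-c[...,2])>35); m[:212]=0;m[276:]=0;m[:,:133]=0;m[:,208:]=0
n,l,s,ce=cv2.connectedComponentsWithStats(cv2.dilate(m.astype(np.uint8),np.ones((3,3))))
a=np.radians(3.5);Q=R.from_euler('z',a).as_matrix()
for i in range(1,n):
    q=P[(l==i)]; print(ce[i].round(),s[i,4],'tray frame',((np.nanmedian(q,0)-[.479,.33,0])@Q).round(3),'zmax',np.nanmax(q[:,2]).round(3))
x=cv2.cvtColor(im[205:282,125:215],cv2.COLOR_RGB2BGR);cv2.imwrite('pics/t13c.png',cv2.resize(x,None,fx=7,fy=7,interpolation=cv2.INTER_CUBIC))
```

```text
[184. 216.] 24 tray frame [ 0.079 -0.042  0.012] zmax 0.017
[178. 216.] 20 tray frame [ 0.079 -0.027  0.01 ] zmax 0.018
[171. 227.] 48 tray frame [ 0.048 -0.005  0.013] zmax 0.019
[202. 232.] 50 tray frame [ 0.027 -0.092  0.012] zmax 0.022
[185. 245.] 46 tray frame [-0.007 -0.043  0.012] zmax 0.021
```

View pics/t13c.png

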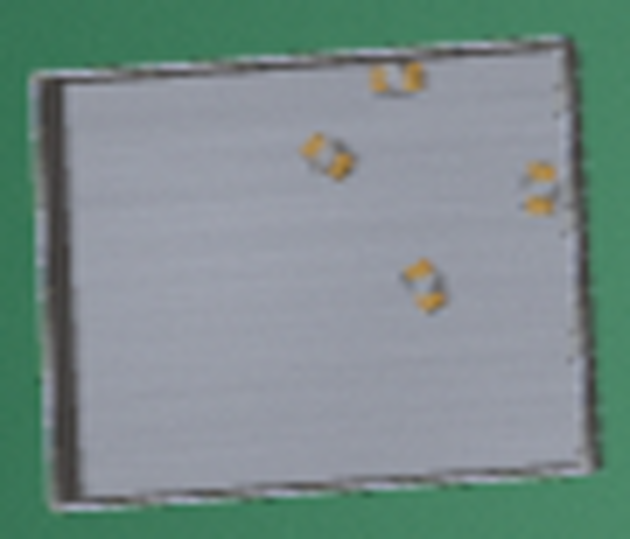

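All four adapters lie flat in the tray (tops at or below 22 mm). The bystanders are unmoved in the top view, and the push is steady at about 9.8 N. Handing in.

Run:
```python
from h import *
chk()
from plant import ctrl
print(ctrl.sign_off())
```

```text
tcp [ 0.6068 -0.0152  0.0366] flange in bracket (est) [0.0378 0.0004 0.0373] housing yaw/tilt deg [-0.03  0.34 -0.23] F bracket axes [-9.94 -1.47  2.95] tq [-0.14  1.   -0.14] t 19.3 op 0.692
the job is handed in; nothing more can be done
None
```

The adapters are in the tray. The housing stands on the bracket's foot with its flange against the plate, and the arm is still holding and pressing it. I handed the job in at 19.3 s; no verdict was reported.

**How it was done:** I gripped the housing across its sides with the tool leaned 14°, because joint 6 reached its limit at the 25° I first tried. I tipped it about 122°, flange end down, over the tray, then brought it back upright to the bracket. I pressed in small steps, easing off some of the downward load on the foot and trimming the yaw by about 0.3°.

**Last checks:**
- **Adapters:** all four lie flat in the tray. The nearest to a wall are at x = 79 mm and y = −92 mm in the tray's frame.
- **Press:** about 9.8 N and steady over the 8 readings I averaged, spread about 0.3 N. This includes up to about 1 N of friction on the foot. The top images show the plate moved back about 4 mm, only a coarse reading at 2.8 mm per pixel.
- **Alignment:** within about 1 mm of centre sideways, and within 0.4° in tilt and yaw. The housing did not slip in the grip.
- **Other things on the bench:** they look unmoved in the before and after top images. The cover is hidden by the arm in the last top image, but the side view shows it in its place.

**Disagreements:**
- My estimate of the flange position from the arm (37.8 mm in the bracket's x) is about 1 mm less than 10 N of push would give (39 mm). That is within the camera calibration of about 2 mm.
- A sideways force of 1.5–2 N remains at the wrist. I took it to be friction against the plate.

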